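# Lock the dryer unit's cover stud, then reset and start it

## Task

The access cover of the grey card-dryer unit is still unfastened: take its captive wing stud, find the hidden slot by feel while turning it clockwise (seen from above), push it in and turn it a further quarter turn clockwise to its stop, so that it stays locked down by itself when you let go. Then press the round key and after it the oblong key, one at a time, each fully down and released. Leave the tape roll, squeegee and brush where they are.

Things in the scene. Friction and masses are not known exactly. Their poses are not given: they have to be found in the camera images.
- dryer_unit: Fixed grey sheet-metal box, 150 (x) x 190 (y) x 70 mm high, air grille on its -x side; origin at the centre of its underside, on the table. Its flat top is 70 mm up.
- bore (a point): Centre of the stud's bore in the top face of the unit, x 0, y +40 mm from its origin; the stud's vertical axis. Off the slot, pushing the stud meets a rigid stop; at the slot it drops 5 mm freely, then sinks against a 4 to 7 N spring. 90 to 98 degrees past the slot it meets a stop; let go there, it rises into the locking notch, 12 mm below its start. Short of 75 degrees it does not lock.
- stud_wing (a point): Centre of the wing (flat grip) of the captive metal stud standing upright in the bore; it cannot be pulled out. Wing 64 mm long (stud x axis), 14 mm thick (y), 30 mm high (z, up); stud 0.12 kg. At the start this point is 40 mm above the top of the unit.
- stud: The whole stud; origin on its axis under its foot, 74 mm below the wing's centre. Its hidden foot is a cross lug, 36 x 10 mm, parallel to the wing, resting on a plate inside the unit with a 42 x 15 mm slot. The slot lies 15 to 60 degrees clockwise (from above) of the wing's starting direction; it can be neither seen nor read. The lug enters within about 7 degrees of it.
- stud_flange (a point): Centre of the underside of the stud's round flange (32 mm across), 19 mm below the wing's centre. It meets the top of the unit when the stud is 21 mm down from its start. Pushed 17 to 21 mm down in the slot, the stud can be turned clockwise, not anticlockwise. Turned 25 degrees or more it stays in when let go (16 mm down), so it can be regrasped.
- key_round_top (a point): Centre of the top of the round grey spring key, 30 mm across, in a black bezel; 14 mm above the top of the unit. It and the oblong key stand on the -y half of the unit, one towards -x, one towards +x; which is where varies.
- key_round (a joint): How far the round key is down, m: 0 up, 0.006 fully down. It starts to move at 2 N, fully down takes 5 N, springs back.
- key_bar_top (a point): Centre of the top of the oblong grey spring key, 22 (x) x 50 (y) mm, in a black bezel; 14 mm above the top of the unit.
- key_bar (a joint): How far the oblong key is down, m: 0 up, 0.006 fully down; the same spring as the round key.
- tape_roll: Loose roll of masking tape lying flat, 92 mm across, 24 mm high; bystander; origin under its centre.
- squeegee: Loose squeegee with wooden handle, 85 x 150 x 25 mm; bystander; origin under its centre.
- brush: Loose paint brush, 193 mm long, 21 mm thick; bystander; origin under its centre.
Things that resemble listed ones, but are neither listed nor needed, are in the scene too. Of the things that look like the stud, the middle-sized one is meant.

How it is judged:
On the way, in this order (a step that is already met when the one before it is completed fails the run):
1. the stud is let go and stays locked down in its notch (z of stud_wing in the frame of dryer_unit between 0.0955 and 0.101 m and angle between stud_wing's own z axis and vertical below 0.1 rad and horizontal distance between stud_wing and bore below 0.008 m and contact force between the fingers and stud below 0.1 N), for 0.3 s.
2. the round key is pressed down, the oblong key not (value of joint key_round above 0.0045 m and value of joint key_bar below 0.002 m and z of stud_wing in the frame of dryer_unit between 0.0955 and 0.101 m and angle between stud_wing's own z axis and vertical below 0.1 rad and horizontal distance between stud_wing and bore below 0.008 m), for 0.03 s.
3. the oblong key is pressed down, the round key not (value of joint key_bar above 0.0045 m and value of joint key_round below 0.002 m and z of stud_wing in the frame of dryer_unit between 0.0955 and 0.101 m and angle between stud_wing's own z axis and vertical below 0.1 rad and horizontal distance between stud_wing and bore below 0.008 m), for 0.03 s.
At the end, for the whole second after the job is handed in: The stud is upright in its bore, at rest, locked in its notch: wing centre 25.5 to 31 mm above the top of the unit (it started 40 mm above), and both keys have sprung back up (less than 1.5 mm down) (z of stud_wing in the frame of dryer_unit between 0.0955 and 0.101 m and angle between stud_wing's own z axis and vertical below 0.1 rad and horizontal distance between stud_wing and bore below 0.008 m and value of joint each of key_round, key_bar below 0.0015 m and linear speed of stud below 0.01 m/s); the robot touches nothing.
It fails at once if both keys are down at once (value of joint each of key_round, key_bar above 0.003 m).
It fails at once if the tape roll is pushed away by more than 30 mm (distance of tape_roll from where it was at the start of the episode above 0.03 m).
It fails at once if the squeegee is pushed away by more than 30 mm (distance of squeegee from where it was at the start of the episode above 0.03 m).
It fails at once if the brush is pushed away by more than 30 mm (distance of brush from where it was at the start of the episode above 0.03 m).
It also fails if it takes over 61 s, if anything falls off the work surface, if the arm or the gripper's body presses on something with over 40 N, if the wrist force passes 120 N, or if a joint passes its speed limit or range.

## Robot

A 7-joint arm with a two-finger parallel gripper is mounted at the origin on the work surface; the furniture and walls round the work are solid. World frame = base frame: x ahead of the robot, y to its left, z up, the work surface at z = 0. Lengths are in m, angles in rad, forces in N, time in s.
With the tool pointing down it reaches from about 0.4 to 0.9 m from the base axis. Payload 5.6 kg.
Tool frame: the origin (TCP) lies midway between the tips of the shut fingers; the grasp point (between the pads) lies 19 mm behind it; y points along the fingers, z is the direction in which the jaws open and shut, and the axes are right-handed (so a half turn about y gives the same grasp; the last joint's range is limited). The gripper opens to 92 mm and grips with 3 to 60 N. Pads are 20 mm wide; open, the fingers measure 128 mm over their backs; the gripper's body (75 mm by 189 mm) begins 69 mm behind the grasp point.
Start: joints at [1.096, 0.468, -0.012, 1.603, 0.006, 1.071, -0.056], TCP at [0.272, -0.59, 0.215] pointing down, gripper open.
Joint ranges: [-2.53, 2.53], [-0.31, 2.02], [-1.57, 1.55], [0.28, 2.44], [-1.29, 4.43], [0.15, 1.84], [-2.92, 2.92]. Speed limits (rad/s): [2.57, 2.57, 3.14, 3.14, 3.14, 3.14, 3.14].

## Interface

Orientations are given as a 3x3 rotation matrix whose columns are the frame's x, y, z axes.
In Python, from station import env, effector, solver, viewer, workorder, search_frame, tip_of gives the robot as it stands. Calls block until the motion is done:
- env.reach(position, orientation): joint-space move of the TCP to a pose.
- env.movel(position, frame=None, rate=0.15): straight line of the TCP; frame=None keeps the orientation; rate is the mean speed in m/s.
- env.goto_joints(angles): joint-space move.
- effector.release() and effector.grasp(squeeze=None): open the fingers fully, or close them until they stop; squeeze is the grip in N (None keeps the last).
- env.pause(seconds).
- solver.inverse_kinematics(position, orientation): joint angles nearest the present ones, or None.
- env.sense(): the state.
- viewer.read_camera(name): name is "side" or "top"; returns (picture, depth): 384x512x3 uint8, red, green, blue; 384x512 float32, m along the optical axis (not along the pixel's ray), 0 where there is no reading.
- viewer.camera_info(name): a dict with "intrinsics" (3x3 intrinsics, pixels), "eye" and "rotation" of the camera in the world. Camera axes: x right, y up, looking along -z (the intrinsics and any distortion apply to the point x, -y, -z); pixel columns grow to the right and rows downward; lengths in m; the calibration is good to about 2 mm. A picture is of the moment at which its call begins. camera_info takes no time and is no camera call.
A pose or a line that the arm cannot do raises env.PlanningError and nothing moves.
- workorder.finish_job(): hands the job in, once; it reports no verdict.
Trained networks look in the newest picture that a camera, given by its name, has taken for a name from the list of things; names that differ only in an ending like _2 or _b are one class to them, and where a whole thing is asked for, a point or a joint stands for the part that bears it (a point fixed in the world has none). Each returns a list of dicts, best first, with "score" (0 to 1); they miss things now and then, are a little off and sometimes report something else, mostly with a low value. They report only what shows in the picture. A call takes as long as a camera call. They do not tell look-alikes from the thing itself.
- search_frame(camera, name): "at" ([x, y, z] in m, in world coordinates, good to about 4 mm: the middle of the surface that is visible of it).
- tip_of(camera, name): "at" ([x, y, z] in m, in world coordinates, good to about 4 mm: a listed point, or the origin of a listed thing).
The state is a dict: "t": time; "joint_positions": joint angles; "joint_velocities": joint speeds; "tau": joint torques, N m; "ee_pos": TCP position; "tcp_rot": TCP orientation; "wrist_force": force on the tool from outside, world axes, zero at the start; "moment": the same for the moment, N m; "gripper_width": finger opening in m.
Only numpy, scipy, OpenCV 4.12 (cv2) and the standard library are available. Lean on these libraries where they do the work, as an engineer would, in place of code of your own. Each camera call takes 0.05 s, during which the arm holds its last target.

## Working session

There is one attempt and no reset: what is moved stays moved. The work goes in short steps, each a Python script; the robot and the scene stay as the last script left them, time stands still between calls to the robot, and variables do not carry over. Pictures are saved under pics/ and viewed, and the job is handed in when it is done.

```bash
ls; mkdir -p pics; cat > h.py <<'E'
import numpy as np, cv2
from station import env, effector, solver, viewer, workorder, search_frame, tip_of
def shot(cam,fn,up=1.5):
    p,d=viewer.read_camera(cam); np.save('pics/%s_d.npy'%fn,d); np.save('pics/%s_p.npy'%fn,p)
    cv2.imwrite('pics/%s.png'%fn,cv2.resize(p[:,:,::-1],None,fx=up,fy=up,interpolation=cv2.INTER_CUBIC)); return p,d
def w2p(cam,P):
    c=viewer.camera_info(cam);K=np.array(c['intrinsics']);q=np.array(c['rotation']).T@(np.array(P)-np.array(c['eye']))
    q=np.array([q[0],-q[1],-q[2]]);u=K@q;return u[:2]/u[2]
def p2w(cam,u,v,d):
    c=viewer.camera_info(cam);K=np.array(c['intrinsics']);r=np.linalg.solve(K,[u,v,1.])*d
    return np.array(c['rotation'])@np.array([r[0],-r[1],-r[2]])+np.array(c['eye'])
E
python3 - <<'E'
from h import *
np.set_printoptions(precision=4,suppress=True)
for c in ['top','side']:
    shot(c,c+'0'); print(viewer.camera_info(c))
    for n in ['stud_wing','stud_flange','bore','key_round_top','key_bar_top','dryer_unit','tape_roll','squeegee','brush']:
        print(c,n,[(np.round(r['at'],3),round(r['score'],2),w2p(c,r['at']).round()) for r in tip_of(c,n)])
s=env.sense();print(s['t'],s['tcp_rot'],s['wrist_force'],s['gripper_width'])
E
```

```text
pics
{'intrinsics': array([[433.4868,   0.    , 258.1851],
       [  0.    , 433.4868, 196.7669],
       [  0.    ,   0.    ,   1.    ]]), 'eye': array([0.2665, 0.2781, 1.1057]), 'rotation': array([[-0.0408,  0.9738, -0.2237],
       [-0.9991, -0.0413,  0.0022],
       [-0.0071,  0.2236,  0.9746]])}
top stud_wing [(array([0.491, 0.318, 0.109]), 0.63, array([240., 199.])), (array([0.313, 0.224, 0.1  ]), 0.58, array([284., 274.])), (array([0.491, 0.448, 0.049]), 0.42, array([190., 207.]))]
top stud_flange [(array([0.316, 0.225, 0.072]), 0.63, array([283., 274.])), (array([0.493, 0.316, 0.091]), 0.59, array([242., 200.])), (array([ 0.55 ,  0.564, -0.001]), 0.18, array([148., 190.]))]
top bore [(array([0.497, 0.321, 0.069]), 0.6, array([240., 201.])), (array([0.495, 0.316, 0.036]), 0.53, array([242., 204.]))]
top key_round_top [(array([0.442, 0.228, 0.081]), 0.52, array([279., 220.]))]
top key_bar_top [(array([0.511, 0.215, 0.085]), 0.57, array([283., 192.]))]
top dryer_unit [(array([0.486, 0.278, 0.005]), 0.84, array([258., 209.]))]
top tape_roll [(array([ 0.681,  0.421, -0.001]), 0.97,
[... 874 characters left out ...]
, 0.068]), 0.8, array([323., 222.]))]
side bore [(array([0.49 , 0.317, 0.069]), 0.87, array([245., 214.]))]
side key_round_top [(array([0.44 , 0.233, 0.082]), 0.46, array([279., 204.]))]
side key_bar_top [(array([0.515, 0.216, 0.084]), 0.65, array([260., 195.]))]
side dryer_unit [(array([ 0.486,  0.28 , -0.002]), 0.59, array([254., 234.]))]
side tape_roll [(array([ 0.677,  0.42 , -0.007]), 0.67, array([167., 233.]))]
side squeegee [(array([ 0.376, -0.038,  0.004]), 0.63, array([342., 205.]))]
side brush [(array([0.548, 0.563, 0.002]), 0.89, array([158., 270.]))]
1.0 [[-0.9082 -0.      0.4185]
 [-0.4185 -0.0001 -0.9082]
 [ 0.0001 -1.      0.    ]] [ 0.4194 -0.6945  0.0733] 0.09171247903224176
```

View pics/top0.png

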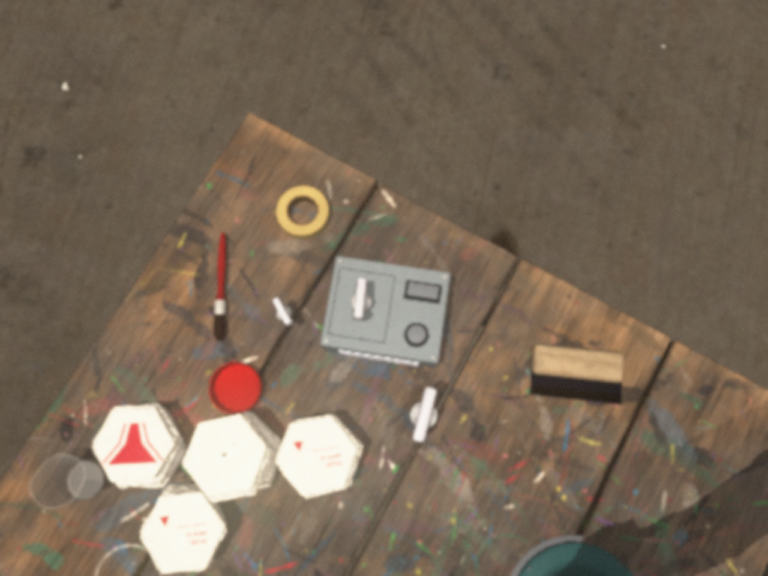

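View pics/side0.png

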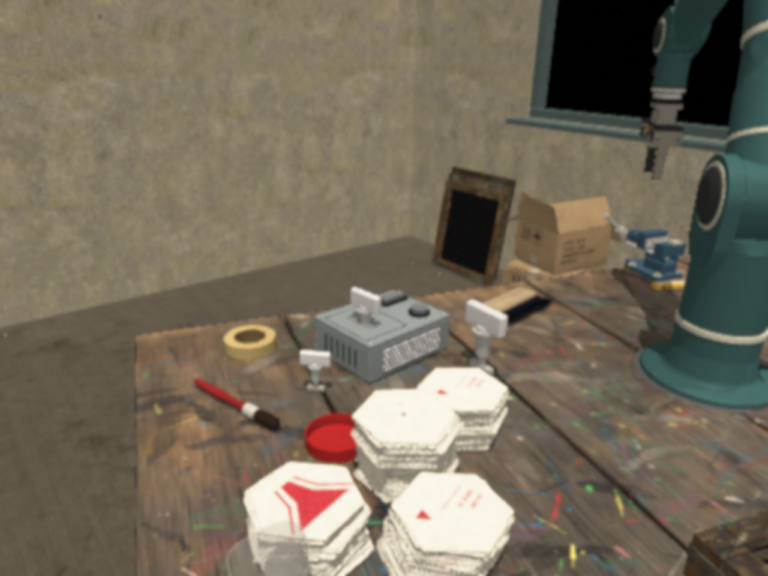

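```bash
python3 - <<'E'
from h import *
for c,x,y in [('top',190,150),('side',190,160)]:
    p=np.load('pics/%s0_p.npy'%c)
    cv2.imwrite('pics/crop_%s.png'%c,cv2.resize(p[y:y+130,x:x+170,::-1],None,fx=4.5,fy=4.5,interpolation=cv2.INTER_CUBIC))
E
```

```text
(no output)
```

View pics/crop_top.png

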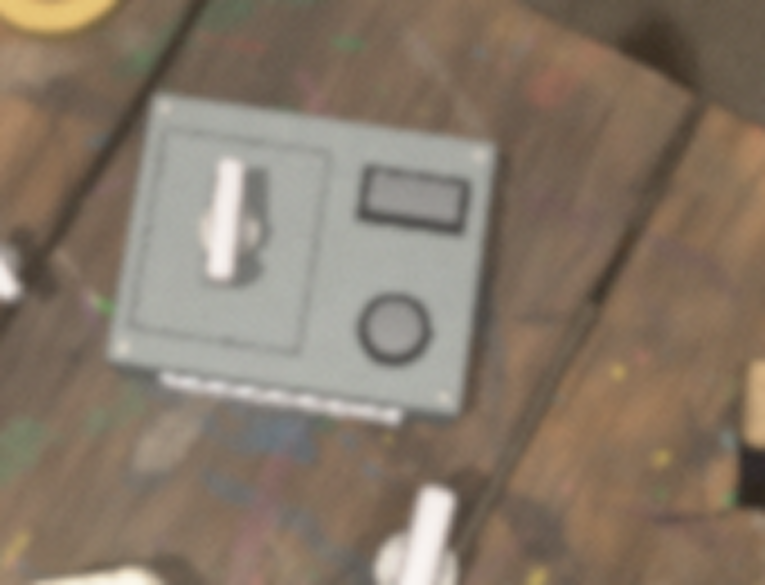

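View pics/crop_side.png

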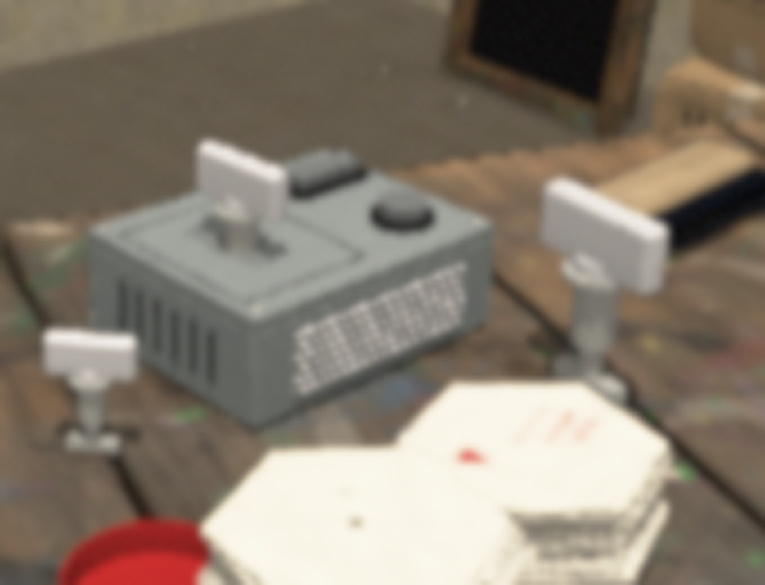

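Stud look-alikes in the top picture, in native pixels:
- (240,199), standing in the unit.
- (284,274), the larger loose one.
- (190,207), the smaller loose one.

The middle-sized one is the stud in the unit at (240,199), and the crops confirm it. The round key is at (279,220) on the -x side and the oblong key at (283,192) on the +x side. Next I compute the geometry.

```bash
cat >> h.py <<'E'
def ray(cam,u,v,z):
    a=p2w(cam,u,v,1.);e=np.array(viewer.camera_info(cam)['eye']);return e+(a-e)*(z-e[2])/(a[2]-e[2])
def R(a): # tool down, jaw axis at world yaw a
    z=np.array([np.cos(a),np.sin(a),0]);y=np.array([0,0,-1.]);return np.stack([np.cross(y,z),y,z],1)
E
python3 - <<'E'
from h import *
np.set_printoptions(precision=4,suppress=True)
f=lambda c,z:ray('top',190+c[0]/4.5,150+c[1]/4.5,z)
cs=[f(c,.07) for c in [(153,92),(497,143),(459,413),(108,360)]]
for c in cs:print(c)
m=np.mean(cs,0);print('ctr',m)
# unit y axis: image left = +y
print('yaw',[np.degrees(np.arctan2(-(v)[0],v[1])) for v in (cs[0]-cs[1],cs[3]-cs[2])],[np.degrees(np.arctan2(v[1],v[0])) for v in (cs[0]-cs[3],cs[1]-cs[2])])
print([np.linalg.norm(cs[0]-cs[1]),np.linalg.norm(cs[0]-cs[3])])
a,b=f((230,157),.125),f((219,280),.125);print('wing',(a+b)/2,np.degrees(np.arctan2((a-b)[1],(a-b)[0])),np.linalg.norm(a-b))
yaw=np.mean([np.arctan2(-(v)[0],v[1]) for v in (cs[0]-cs[1],cs[3]-cs[2])])
print('bore',m+.04*np.array([-np.sin(yaw),np.cos(yaw),0]))
print('round',f((394,328),.084),'bar',f((413,198),.084))
# depth blob of wing top
d=np.load('pics/top0_d.npy');P=[]
for v in range(180,225):
    for u in range(225,255):
        if d[v,u]>0:
            w=p2w('top',u,v,d[v,u])
            if .115<w[2]<.135:P.append(w)
P=np.array(P);print(len(P),P.mean(0));c=cv2.minAreaRect(P[:,:2].astype(np.float32)*1000);print(c)
w_,V=np.linalg.eigh(np.cov(P[:,:2].T));print('pca',np.degrees(np.arctan2(V[1,1],V[0,1])))
E
```

```text
[0.575 0.358 0.07 ]
[0.5378 0.1699 0.07  ]
[0.3904 0.1994 0.07  ]
[0.4267 0.3855 0.07  ]
ctr [0.4825 0.2782 0.07  ]
yaw [np.float64(-11.192811232742885), np.float64(-11.015719318069893)] [np.float64(-10.522668501797353), np.float64(-11.304552622773175)]
[np.float64(0.19167489162817475), np.float64(0.1508814420299173)]
wing [0.4894 0.3184 0.125 ] -6.786831004805826 0.06518462898006878
bore [0.4902 0.3175 0.07  ]
round [0.4353 0.2322 0.084 ] bar [0.5055 0.2184 0.084 ]
163 [0.4905 0.3179 0.1243]
((491.39605712890625, 318.1138916015625), (13.86860179901123, 62.43988800048828), 82.38595581054688)
pca 171.94778605824533
```

```bash
python3 - <<'E'
from h import *
np.set_printoptions(precision=3,suppress=True)
for s in (82.5,-97.5):
  for t in (0,30,60,90,120,150,160):
    for z in (.103,.2):
      q=solver.inverse_kinematics([.490,.318,z],R(np.radians(s-t)));print(s,t,z,q)
E
```

```text
82.5 0 0.103 [ 0.117  0.798 -1.074  1.806  0.81   1.053  0.167]
82.5 0 0.2 [ 0.111  0.614 -1.039  1.736  0.58   1.135  0.335]
82.5 30 0.103 [ 0.131  0.818 -1.103  1.806  0.836  1.071 -0.375]
82.5 30 0.2 [ 0.102  0.604 -1.021  1.736  0.566  1.128 -0.178]
82.5 60 0.103 [ 0.141  0.832 -1.124  1.805  0.855  1.085 -0.911]
82.5 60 0.2 [ 0.091  0.595 -1.002  1.737  0.552  1.121 -0.691]
82.5 90 0.103 [ 0.119  0.801 -1.079  1.806  0.815  1.056 -1.407]
82.5 90 0.2 [ 0.087  0.591 -0.995  1.737  0.547  1.119 -1.211]
82.5 120 0.103 [-0.031  0.66  -0.817  1.815  0.592  0.93  -1.768]
82.5 120 0.2 [ 0.113  0.615 -1.041  1.736  0.581  1.136 -1.761]
82.5 150 0.103 [-0.092  0.623 -0.725  1.818  0.518  0.899 -2.235]
82.5 150 0.2 [ 0.007  0.532 -0.862  1.742  0.452  1.079 -2.184]
82.5 160 0.103 [-0.086  0.627 -0.735  1.818  0.525  0.902 -2.415]
82.5 160 0.2 [ 0.041  0.555 -0.916  1.74   0.49   1.094 -2.388]
-97.5 0 0.103 [-0.081  0.63  -0.742  1.818  0.531  0.904 -2.769]
-97.5 0 0.2 [ 0.101  0.604 -1.02   1.736  0.565  1.128 -2.796]
-97.5 30 0.103 [-1.281  0.645  0.887  1.897 -0.633  0.907 -2.306]
-97.5 30 0.2 [-1.3    0.482  0.891  1.826 -0.431  1.041 -2.466]
-97.5 60 0.103 [ 0.219  1.003 -1.332  1.801  1.042  1.248  2.111]
-97.5 60 0.2 [ 0.232  0.804 -1.322  1.73   0.815  1.282  2.252]
-97.5 90 0.103 [ 0.219  1.003 -1.332  1.801  1.042  1.248  1.587]
-97.5 90 0.2 [ 0.232  0.804 -1.322  1.73   0.815  1.282  1.729]
-97.5 120 0.103 [ 0.135  0.823 -1.111  1.805  0.843  1.076  1.191]
-97.5 120 0.2 [ 0.232  0.804 -1.322  1.73   0.815  1.282  1.205]
-97.5 150 0.103 [ 0.114  0.795 -1.069  1.807  0.806  1.05   0.693]
-97.5 150 0.2 [ 0.107  0.61  -1.031  1.736  0.574  1.132  0.863]
-97.5 160 0.103 [ 0.115  0.796 -1.07   1.806  0.807  1.051  0.518]
-97.5 160 0.2 [ 0.117  0.619 -1.049  1.736  0.588  1.139  0.677]
```

```bash
python3 - <<'E'
from h import *
np.set_printoptions(precision=3,suppress=True)
env.reach([.490,.318,.19],R(np.radians(82.5)))
s=env.sense();print(s['t'],s['joint_positions'],s['ee_pos'],s['wrist_force'])
env.movel([.490,.318,.140],rate=.1)
shot('top','top1');shot('side','side1')
s=env.sense();print(s['t'],s['joint_positions'],s['ee_pos'],s['wrist_force'],s['tcp_rot'])
E
python3 - <<'E'
import cv2,numpy as np
a=[cv2.imread(f'pics/{c}1.png')[150:450,200:600] for c in('top','side')]
cv2.imwrite('pics/c1.png',np.hstack(a))
E
```

```text
4.2667 [ 0.115  0.632 -1.045  1.745  0.603  1.125  0.317] [0.491 0.317 0.19 ] [-1.125 -0.615  0.093]
5.0167 [ 0.08   0.685 -0.997  1.785  0.661  1.046  0.274] [0.49  0.318 0.141] [0.956 0.172 0.173] [[ 0.991  0.001  0.13 ]
 [-0.13   0.001  0.991]
 [ 0.001 -1.     0.001]]
```

View pics/c1.png

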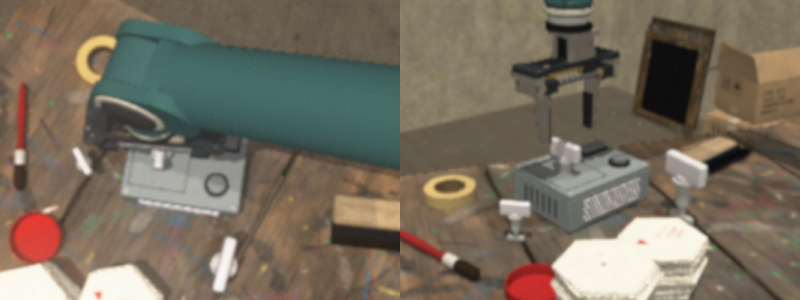

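The side picture shows the open jaws straddling the wing at about (565,150), so I descend and grasp.

```bash
cat >> h.py <<'E'
def st(tag=''):
    s=env.sense();print(tag,'t%.2f'%s['t'],'p',np.round(s['ee_pos'],4),'F',np.round(s['wrist_force'],1),'M',np.round(s['moment'],2),'w%.4f'%s['gripper_width'],'q7 %.2f'%s['joint_positions'][6],'yaw %.1f'%np.degrees(np.arctan2(s['tcp_rot'][1][2],s['tcp_rot'][0][2])));return s
E
python3 - <<'E'
from h import *
env.movel([.490,.318,.101],rate=.08); st('down')
effector.grasp(squeeze=30); st('grasp')
env.movel([.490,.318,.100],rate=.02); st('push1mm')
env.movel([.490,.318,.101],rate=.02); st('back')
a=82.5-10
env.movel([.490,.318,.101],frame=R(np.radians(a))); st('rot10')
E
```

```text
down t5.65 p [0.4898 0.3182 0.1008] F [ 0.1 -0.4  0.1] M [ 0.07 -0.15  0.02] w0.0920 q7 0.24 yaw 82.5
grasp t6.81 p [0.49  0.318 0.101] F [ 0.4 -0.7 -0. ] M [ 0.05 -0.21 -0.01] w0.0136 q7 0.24 yaw 82.5
push1mm t7.06 p [0.4901 0.3182 0.1009] F [-0.9 -0.7  5.8] M [-0.35  0.21 -0.03] w0.0137 q7 0.24 yaw 82.5
back t7.31 p [0.49  0.318 0.101] F [ 0.3 -0.2  1.9] M [-0.02 -0.1   0.  ] w0.0139 q7 0.24 yaw 82.5
rot10 t7.63 p [0.49   0.318  0.1009] F [ 0.5 -0.3  0.5] M [-0.   -0.21  0.03] w0.0139 q7 0.09 yaw 72.7
```

```bash
python3 - <<'E'
from h import *
a=72.5
env.movel([.490,.318,.0985],rate=.03); s=st('press')
while s['ee_pos'][2]>.0998 and a>15:
    a-=4
    env.movel([.490,.318,.0985],frame=R(np.radians(a))); s=st('%.0f'%a)
E
```

```text
press t7.88 p [0.4907 0.3184 0.1003] F [-1.8 -2.5 13.8] M [-0.79  0.42  0.01] w0.0139 q7 0.09 yaw 72.6
68 t8.13 p [0.4909 0.3185 0.1003] F [-1.3 -2.1 12. ] M [-0.59  0.26  0.07] w0.0137 q7 0.03 yaw 68.6
64 t8.38 p [0.491  0.3185 0.1001] F [-0.7 -1.3  9.5] M [-0.36 -0.01  0.01] w0.0138 q7 -0.03 yaw 64.6
60 t8.63 p [0.4906 0.3187 0.0988] F [ 2.5  1.8 -0.6] M [ 0.59 -0.65  0.04] w0.0139 q7 -0.09 yaw 60.7
```

```bash
python3 - <<'E'
from h import *
env.movel([.490,.318,.097],rate=.03); st('-4')
env.movel([.490,.318,.097],frame=R(np.radians(57))); st('57')
z=.097
while z>.0835:
    z-=.003
    env.movel([.490,.318,z],rate=.03); s=st('%.3f'%z)
    if s['wrist_force'][2]>14:break
E
```

```text
-4 t8.88 p [0.4904 0.3188 0.0969] F [ 2.3  2.6 -1.3] M [ 0.98 -0.94 -0.03] w0.0140 q7 -0.10 yaw 60.6
57 t9.13 p [0.49   0.3184 0.0969] F [ 2.4  3.1 -2.3] M [ 0.95 -0.87 -0.05] w0.0138 q7 -0.15 yaw 57.1
0.094 t9.38 p [0.4901 0.3184 0.0941] F [1.6 2.6 0.5] M [ 0.99 -0.8  -0.05] w0.0138 q7 -0.15 yaw 57.1
0.091 t9.63 p [0.4901 0.3184 0.091 ] F [2.2 4.1 1.1] M [ 1.14 -0.85 -0.05] w0.0138 q7 -0.16 yaw 57.0
0.088 t9.88 p [0.4901 0.3184 0.088 ] F [2.4 4.6 0.3] M [ 1.28 -0.91  0.04] w0.0139 q7 -0.16 yaw 57.0
0.085 t10.13 p [0.4902 0.3184 0.0851] F [3.4 3.6 1.4] M [ 1.38 -0.88  0.01] w0.0136 q7 -0.16 yaw 57.0
0.082 t10.38 p [0.4901 0.3184 0.0821] F [2.5 5.5 2.1] M [ 1.33 -0.89  0.  ] w0.0140 q7 -0.17 yaw 57.0
```

```bash
python3 - <<'E'
from h import *
env.movel([.490,.318,.0815],rate=.03); st('z')
a=57
while a>-50:
    a-= 10 if a>-20 else 4
    env.movel([.490,.318,.0815],frame=R(np.radians(a))); s=st('%.0f'%a)
    if abs(s['moment'][2])>.5:break
E
```

```text
z t10.63 p [0.4902 0.3184 0.0819] F [1.5 4.4 4.9] M [ 1.22 -0.69  0.07] w0.0138 q7 -0.17 yaw 57.0
47 t10.96 p [0.4908 0.3188 0.082 ] F [3.9 5.  4. ] M [ 1.41 -1.11 -0.05] w0.0136 q7 -0.32 yaw 47.0
37 t11.28 p [0.4911 0.3192 0.0822] F [4.  5.1 4.4] M [ 1.48 -1.2  -0.01] w0.0138 q7 -0.47 yaw 37.0
27 t11.61 p [0.4915 0.3194 0.0824] F [4.1 6.2 3.4] M [ 1.62 -1.42  0.  ] w0.0140 q7 -0.62 yaw 27.0
17 t11.93 p [0.4918 0.3197 0.0825] F [5.2 7.5 3.6] M [ 1.71 -1.57  0.01] w0.0139 q7 -0.76 yaw 17.0
7 t12.26 p [0.4921 0.3199 0.0827] F [5.2 6.8 3.7] M [ 1.77 -1.69  0.04] w0.0137 q7 -0.91 yaw 7.0
-3 t12.58 p [0.4926 0.32   0.0828] F [5.9 6.3 3.6] M [ 1.74 -1.85 -0.01] w0.0137 q7 -1.06 yaw -3.0
-13 t12.91 p [0.493  0.3199 0.0829] F [7.4 7.2 3.4] M [ 1.72 -2.03  0.07] w0.0139 q7 -1.21 yaw -13.0
-23 t13.23 p [0.4936 0.3197 0.0831] F [7.3 7.4 3.4] M [ 1.63 -2.15  0.05] w0.0136 q7 -1.36 yaw -23.1
-27 t13.48 p [0.4937 0.3196 0.0831] F [8.2 6.5 4.4] M [ 1.56 -2.19  0.05] w0.0139 q7 -1.42 yaw -27.1
-31 t13.73 p [0.4939 0.3195 0.0831] F [8.  6.  3.5] M [ 1.51 -2.32  0.03] w0.0136 q7 -1.48 yaw -31.1
-35 t13.98 p [0.494  0.3194 0.0832] F [8.8 6.  3.7] M [ 1.5  -2.37  0.02] w0.0141 q7 -1.54 yaw -35.1
-39 t14.23 p [0.4942 0.3193 0.0832] F [8.9 5.3 3.7] M [ 1.42 -2.42  0.06] w0.0139 q7 -1.60 yaw -39.1
-43 t14.48 p [0.4941 0.3193 0.0832] F [9.5 5.2 4.3] M [ 1.34 -2.4   0.2 ] w0.0138 q7 -1.66 yaw -43.1
-47 t14.73 p [0.4941 0.3192 0.0832] F [8.6 4.8 4.2] M [ 1.27 -2.25  0.77] w0.0141 q7 -1.71 yaw -46.9
```

```bash
python3 - <<'E'
from h import *
env.movel([.494,.3195,.0850],rate=.03); st('a')
env.movel([.494,.3195,.0880],rate=.03); st('b')
effector.release(); st('rel')
env.pause(.3)
env.movel([.490,.318,.150],rate=.1); st('up')
p,d=shot('side','side2')
print([(np.round(r['at'],3),round(r['score'],2)) for r in tip_of('side','stud_wing')])
cv2.imwrite('pics/c2.png',cv2.resize(p[150:300,170:370,::-1],None,fx=4,fy=4,interpolation=cv2.INTER_CUBIC))
E
```

```text
a t15.07 p [0.4942 0.3191 0.0835] F [ 5.9  6.4 -7.2] M [ 1.41 -1.5   0.64] w0.0144 q7 -1.71 yaw -46.9
b t15.32 p [0.4936 0.3189 0.086 ] F [  5.6   6.1 -10.1] M [ 1.55 -1.47  0.57] w0.0141 q7 -1.71 yaw -46.9
rel t16.52 p [0.494  0.3195 0.088 ] F [-0.3  0.2 -0.9] M [-0.05  0.04 -0.  ] w0.0919 q7 -1.71 yaw -47.0
up t17.59 p [0.4898 0.3177 0.1497] F [-0.1  0.   1.5] M [-0.06  0.07 -0.  ] w0.0918 q7 -1.67 yaw -47.0
[(array([0.491, 0.315, 0.099]), 0.92), (array([0.495, 0.453, 0.054]), 0.55)]
```

View pics/c2.png

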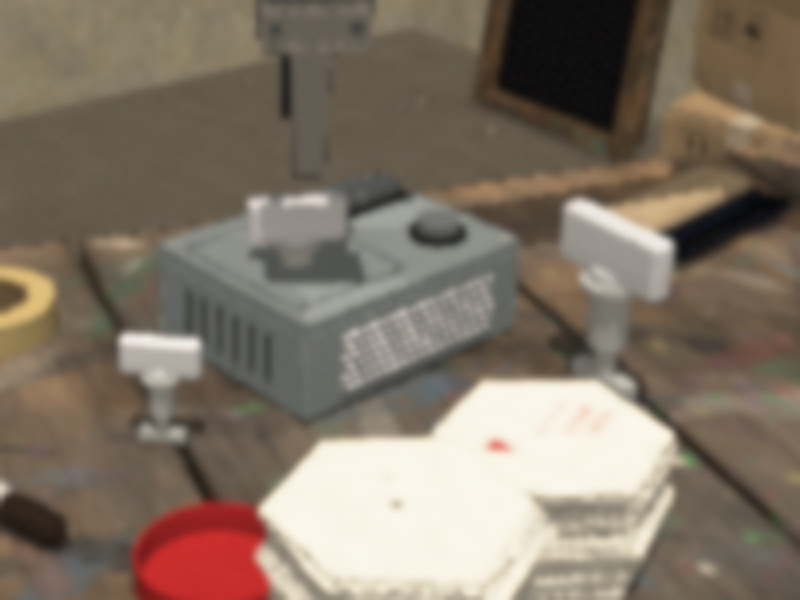

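```bash
python3 - <<'E'
from h import *
for n in ('side0','side2'):
    d=np.load(f'pics/{n}_d.npy');P=[]
    for v in range(180,235):
        for u in range(215,275):
            if d[v,u]>0:
                w=p2w('side',u,v,d[v,u])
                if np.hypot(w[0]-.4905,w[1]-.318)<.04: P.append(list(w)+[u,v])
    P=np.array(P)
    P=P[P[:,2]<.14]
    print(n,len(P),np.sort(P[:,2])[-40::4].round(4),'box top',np.median(P[(P[:,2]<.08),2]).round(4))
    h=P[P[:,2]>.085+0*P[:,2]]; w_,V=np.linalg.eigh(np.cov(h[:,:2].T));print(h.mean(0).round(4),np.degrees(np.arctan2(V[1,1],V[0,1])))
E
```

```text
Traceback (most recent call last):
  File "h.py", line 10, in p2w
    c=viewer.camera_info(cam);K=np.array(c['intrinsics']);r=np.linalg.solve(K,[u,v,1.])*d
ValueError: time passes only in moves, steps and waits
```

```bash
cat > ci.py <<'E'
E
sed -i 's/viewer.camera_info(cam)/CI(cam)/g' h.py; cat >> h.py <<'E'
import functools
@functools.lru_cache(None)
def CI(cam): return viewer.camera_info(cam)
E
python3 - <<'E'
from h import *
for n in ('side0','side2'):
    d=np.load(f'pics/{n}_d.npy');P=[]
    for v in range(180,235):
        for u in range(215,275):
            if d[v,u]>0:
                w=p2w('side',u,v,d[v,u])
                if np.hypot(w[0]-.4905,w[1]-.318)<.04: P.append(list(w)+[u,v])
    P=np.array(P)
    P=P[P[:,2]<.14]
    print(n,len(P),np.sort(P[:,2])[-40::4].round(4),'box top',np.median(P[(P[:,2]<.08),2]).round(4))
    h=P[P[:,2]>.085+0*P[:,2]]; w_,V=np.linalg.eigh(np.cov(h[:,:2].T));print(h.mean(0).round(4),np.degrees(np.arctan2(V[1,1],V[0,1])))
st()
E
```

```text
side0 579 [0.1234 0.1236 0.1237 0.124  0.1243 0.1246 0.1247 0.1249 0.1251 0.1257] box top 0.0696
[4.878000e-01 3.263000e-01 1.100000e-01 2.433043e+02 2.011993e+02] 176.06939572366295
side2 574 [0.1115 0.1117 0.1119 0.112  0.1122 0.1123 0.1124 0.1126 0.1128 0.1132] box top 0.0696
[4.882000e-01 3.232000e-01 1.007000e-01 2.438451e+02 2.041021e+02] 47.78226707127267
 t17.69 p [0.4896 0.3176 0.1492] F [-0.5  0.6  0.2] M [-0.01 -0.03 -0.08] w0.0917 q7 -1.67 yaw -47.0
```

The wing has dropped 12.2 mm on the depth images and its network z is 0.099, so it is locked in the notch. Next come the keys with the fingers shut, with the jaw axis along the unit's y.

```bash
cat > key.py <<'E'
from h import *
import sys
x,y=float(sys.argv[1]),float(sys.argv[2])
R0=R(np.radians(79))
env.reach([x,y,.135],R0) if len(sys.argv)>3 else env.movel([x,y,.135],frame=R0)
env.movel([x,y,.090],rate=.08); s=st('above')
z=.090;f0=s['wrist_force'][2]
while z>.0735:
    z-=.0015
    env.movel([x,y,z],rate=.03); s=st('%.4f'%z)
    if s['wrist_force'][2]-f0>11:break
env.pause(.15);st('hold')
env.movel([x,y,.135],rate=.08); st('up')
E
python3 - <<'E'
from h import *
effector.grasp(squeeze=10); st()
E
python3 key.py .438 .231 r
```

```text
t19.03 p [0.49  0.318 0.15 ] F [-0.1 -0.9 -0.6] M [-0.08  0.02 -0.03] w0.0005 q7 -1.67 yaw -47.0
above t21.50 p [0.4379 0.2313 0.09  ] F [ 0.6 -0.3 -0.2] M [ 0.04 -0.09 -0.01] w0.0004 q7 0.28 yaw 79.0
0.0885 t21.75 p [0.4382 0.231  0.0887] F [-0.4 -0.9  0.5] M [ 0.02 -0.12 -0.05] w0.0004 q7 0.28 yaw 79.0
0.0870 t22.00 p [0.438  0.2309 0.087 ] F [ 1.  -1.  -0.6] M [ 0.04 -0.14 -0.01] w0.0008 q7 0.27 yaw 79.0
0.0855 t22.25 p [0.4379 0.231  0.0854] F [0.1 0.3 0.4] M [ 0.07 -0.18 -0.05] w0.0007 q7 0.27 yaw 79.0
0.0840 t22.50 p [0.4382 0.2312 0.0841] F [-0.6  0.2  1.8] M [ 0.04 -0.18  0.04] w0.0008 q7 0.27 yaw 79.0
0.0825 t22.75 p [0.4382 0.2312 0.0826] F [0.5 0.2 3.3] M [ 0.04 -0.15 -0.01] w0.0002 q7 0.27 yaw 79.0
0.0810 t23.00 p [0.4382 0.2311 0.0811] F [-0.1  0.5  3.4] M [ 0.08 -0.2   0.01] w0.0002 q7 0.27 yaw 79.0
0.0795 t23.25 p [0.4382 0.2312 0.0796] F [0.3 1.1 4.1] M [ 0.12 -0.28 -0.01] w0.0005 q7 0.26 yaw 79.0
0.0780 t23.50 p [0.4382 0.2312 0.0784] F [-0.9 -1.3  7.8] M [-0.05 -0.01  0.01] w0.0005 q7 0.26 yaw 79.0
0.0765 t23.75 p [0.4382 0.2312 0.0782] F [-4.  -3.8 22. ] M [-0.79  0.91 -0.07] w0.0001 q7 0.26 yaw 79.0
hold t23.90 p [0.4382 0.2312 0.0782] F [-3.7 -3.7 22.4] M [-0.76  0.87 -0.04] w0.0005 q7 0.26 yaw 79.0
up t24.78 p [0.4378 0.2306 0.1347] F [-0.6 -0.5 -0.7] M [ 0.08 -0.12 -0.02] w0.0005 q7 0.34 yaw 79.0
```

The round key travelled 6 mm to a hard stop, with a 2 to 5 N spring before it. Now the oblong key.

```bash
python3 key.py .509 .217
python3 - <<'E'
from h import *
env.movel([.509,.217,.25],rate=.15)
env.reach([.35,-.3,.3],R(np.radians(-10))); st()
for c in ('top','side'):
    shot(c,c+'3')
    for n in ['stud_wing','key_round_top','key_bar_top','tape_roll','squeegee','brush']:
        print(c,n,[(np.round(r['at'],3),round(r['score'],2)) for r in tip_of(c,n)])
st()
a=[cv2.imread(f'pics/{c}3.png')[150:450,200:600] for c in('top','side')]
cv2.imwrite('pics/c3.png',np.hstack(a))
d=np.load('pics/side3_d.npy')
z=[p2w('side',u,v,d[v,u]) for v in range(180,235) for u in range(215,275) if d[v,u]>0]
z=np.array([w for w in z if np.hypot(w[0]-.4905,w[1]-.318)<.04]);print(np.sort(z[:,2])[-40::5].round(4))
E
```

```text
above t26.13 p [0.509  0.2173 0.09  ] F [-0.2 -0.5  0.2] M [ 0.01 -0.14 -0.01] w0.0005 q7 0.38 yaw 79.0
0.0885 t26.38 p [0.5092 0.217  0.0888] F [-0.3 -0.3  0.3] M [ 0.07 -0.13  0.01] w0.0008 q7 0.38 yaw 79.0
0.0870 t26.63 p [0.509  0.2169 0.087 ] F [-0.2 -0.2  0.9] M [ 0.1  -0.14  0.03] w0.0005 q7 0.38 yaw 79.0
0.0855 t26.88 p [0.5089 0.217  0.0854] F [-0.5  0.9 -0.3] M [ 0.07 -0.14 -0.01] w0.0007 q7 0.37 yaw 79.0
0.0840 t27.13 p [0.5092 0.2172 0.0842] F [-0.4  0.3  1.7] M [ 0.03 -0.11 -0.01] w0.0007 q7 0.37 yaw 79.0
0.0825 t27.38 p [0.5092 0.2171 0.0826] F [ 0.  -0.   2.3] M [ 0.09 -0.12 -0.02] w0.0005 q7 0.37 yaw 79.0
0.0810 t27.63 p [0.5092 0.2172 0.0811] F [1.  0.3 3.5] M [ 0.06 -0.24  0.  ] w0.0009 q7 0.37 yaw 79.0
0.0795 t27.88 p [0.5092 0.2171 0.0796] F [0.9 0.9 4.9] M [ 0.14 -0.24  0.01] w0.0005 q7 0.37 yaw 79.0
0.0780 t28.13 p [0.5092 0.2172 0.0784] F [-0.3 -0.5  8.1] M [-0.07 -0.07 -0.02] w0.0004 q7 0.37 yaw 79.0
0.0765 t28.38 p [0.5092 0.2172 0.0782] F [-3.3 -2.9 19. ] M [-0.62  0.79 -0.01] w0.0005 q7 0.36 yaw 79.0
hold t28.53 p [0.5093 0.2172 0.0783] F [-4.3 -3.7 18.3] M
[... 693 characters left out ...]
2, 0.562, 0.004]), 0.55)]
side stud_wing [(array([0.493, 0.316, 0.099]), 0.91), (array([0.493, 0.451, 0.056]), 0.8), (array([0.311, 0.226, 0.095]), 0.63), (array([0.439, 0.229, 0.082]), 0.52)]
side key_round_top [(array([0.49 , 0.316, 0.101]), 0.73), (array([0.439, 0.23 , 0.084]), 0.44)]
side key_bar_top [(array([0.512, 0.215, 0.088]), 0.58)]
side tape_roll [(array([ 0.678,  0.422, -0.002]), 0.66), (array([0.513, 0.219, 0.086]), 0.52)]
side squeegee [(array([ 0.372, -0.034,  0.004]), 0.65)]
side brush [(array([0.548, 0.563, 0.002]), 0.85)]
 t32.99 p [ 0.35 -0.3   0.3 ] F [-0.1 -0.  -0.3] M [-0.04 -0.09 -0.06] w0.0007 q7 0.38 yaw -10.0
[0.1115 0.1118 0.112  0.1121 0.1122 0.1126 0.1129 0.1134]
```

View pics/c3.png

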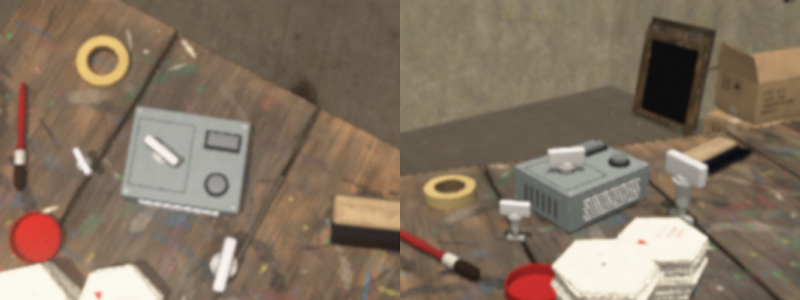

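The picture shows the wing turned and down at (163,150) in the top view, with both keys up at (222,140) and (217,184). The bystanders are unmoved and the arm is clear.

```bash
python3 -c "
from h import *
workorder.finish_job()"
```

```text
the job is handed in; nothing more can be done
```

The stud is locked down in its notch, both keys have been pressed and released in order, and the job was handed in at about 33 s. No verdict was reported, so the result rests on my own checks.

- **Stud:** The slot was felt about 22° clockwise of the wing's starting direction. I pushed the stud about 18 mm in and turned it clockwise until the moment rose at the stop, about 100° past where it dropped. I then eased it up and let go.
- **Lock check:** The depth images put the wing 12.2 mm below its start, both after release and at the end. The side network gives the wing's z as 0.099 m. The top network read 0.095 m, just under the 0.0955 m limit but within its 4 mm accuracy.
- **Keys:** The round key and then the oblong key each went about 6 mm down to a hard stop, peaking at about 22 N and 19 N, and were released. The last pictures show both up.
- **Bystanders:** The tape roll, squeegee and brush read within about 5 mm of their starting positions.
- **Disagreements:** The networks gave some stray detections on the unit: "squeegee" at the bore and the round key, "tape roll" at the oblong key, "key_round_top" on the wing and "stud_wing" on the round key. The pictures contradict all of them, so I ignored them.

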